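# Put away a mixed dental delivery: feel for empty cells, sort, ring

## Robot

A 6-joint arm with a two-finger parallel gripper is mounted at the origin on a cart in front of the work surface, level with it; the furniture and walls round the work are solid. World frame = base frame: x ahead of the robot, y to its left, z up, the work surface at z = 0. Lengths are in m, angles in rad, forces in N, time in s.
With the tool pointing down it reaches from about 0.35 to 0.975 m from the base axis. Payload 4.9 kg.
Tool frame: the origin (TCP) lies between the finger pads; the fingertips stand 14 mm ahead of it and the grasp point (between the pads) lies 5 mm behind it (manip.finger_overhang is the distance from the TCP to the fingertips, in m); z points along the fingers, y is the line along which they close (so a half turn about z gives the same grasp; the last joint's range is limited). The gripper opens to 85 mm and grips with 20 to 120 N. Pads are 22 mm wide; open, the fingers measure 114 mm over their backs; the gripper's body (76 mm by 85 mm) begins 54 mm behind the grasp point. The pads swing forward as they close: fully open they stand 13 mm farther back than shut.
Start: joints at [-1.244, 0.053, 1.613, -0, 1.476, -0.119], TCP at [0.269, -0.564, 0.245] pointing down, gripper open.
Joint ranges: [-3.01, 3.01], [-1.01, 2.22], [0.06, 2.58], [-1.02, 4.17], [0.09, 2.62], [-3.14, 3.14]. Speed limits (rad/s): [2.57, 2.57, 3.14, 3.14, 3.14, 3.14].

## Interface

Orientations are given as a unit quaternion [w, x, y, z].
In Python, from plant import manip, grab_frame gives the robot as it stands.
- The arm moves only by the tool servo_tool, never from a script. Its argument "deltas" is a list that holds one entry, the list of rows, each a list of 5 numbers: the opening in per cent of the stroke, from 0 (shut) to 100 (fully open), then the shift along the world's x, y, z in m, then the turn about the world's z in degrees. A call has exactly 8 rows; each row shifts and turns the commanded pose from where the row before left it; what a row does not reach is not made up. A row lasts 1/10 s, in which the tool goes at most 50 mm and 8.59 degrees, less where a joint would pass 70% of its speed; a pose out of reach is approached as far as the arm can. A call is refused whole if a number of a shift passes 0.05 or a number of a turn 8.59, either way. A call with a gripper value outside its range is refused whole. The fingers move at their own pace and stop on an object; the grip force is fixed at half the most. Time passes only in rows, so rows that do not move let the fingers close, or fill a call up. It gives the time, the measured TCP pose, the force, the opening and the grip force at its end, in the units of the state.
- manip.state(): the state, without advancing time (a new reading comes with each control period).
- grab_frame(name): name is "side" or "top" or "wrist"; returns a dict with "pixels" (384x512x3 uint8, red, green, blue), "z_map" (384x512 float32, m along the optical axis (not along the pixel's ray), 0 where there is no reading), "fx", "fy", "cx", "cy" (pixels), "rvec" (rotation vector, rad) and "tvec" (3), from world to camera coordinates, as OpenCV has them; the wrist camera has in their place "T_tool_cam" (4x4, takes a point from camera to tool coordinates, whose origin is the TCP and whose axes are the flange's). Camera axes: x right, y down, z forward; pixel columns grow to the right and rows downward; lengths in m; the calibration is good to about 2 mm. A picture is of the moment at which its call begins: read the wrist's pose just before it.
- manip.job_done(): hands the job in; it is judged then, once.
The state is a dict: "time": time; "joint_pos": joint angles; "joint_vel": joint speeds; "joint_efforts": joint torques, N m; "tool_pos": TCP position; "tool_rot": TCP orientation; "contact_force": force on the tool from outside, world axes, zero at the start; "ft_torque": the same for the moment, N m; "gripper_width": opening from 0.0 (shut) to 1.0 (fully open); "grasp_force": force on a finger pad.
Only numpy, scipy, OpenCV 4.12 (cv2) and the standard library are available. Lean on these libraries where they do the work, as an engineer would, in place of code of your own. Each camera call takes 0.05 s, during which the arm holds its last target. There are 200 camera calls.

## Task

Before you bring any bottle to the white grid box, press on its black cell floors with the closed fingertips to feel which cells are empty: the floor of an empty cell sinks, the floor of a taken one stays put. Then put away the delivery on the grey board: each dropper bottle upright into an empty cell of its own, sunk right down, the yellow cast pairs standing in the blue box, the crowns in the yellow box. When all is put away, press the call bell's plunger down to its stop and let it come up again; do not disturb the powder jar.

Things in the scene. Friction and masses are not known exactly. Their poses are not given: they have to be found in the camera images.
- tray: white plastic grid box, 138 (x) by 198 mm (y), deck 50 mm above its underside, fixed; origin at the centre of its underside, z up. 2 (x) by 3 (y) square cells, each 42 mm wide, 60 mm apart centre to centre, each with a black floor 2 mm under the deck. Exactly three cells are empty; under the other three floors a part is stored and they do not give. All look alike: it can only be felt
- cell_1 (a point): centre of cell 1 of the grid box, level with the deck (50 mm up); at x -30, y -60 mm in the box's frame
- cell_2 (a point): centre of cell 2 of the grid box, level with the deck (50 mm up); at x -30, y 0 mm in the box's frame
- cell_3 (a point): centre of cell 3 of the grid box, level with the deck (50 mm up); at x -30, y 60 mm in the box's frame
- cell_4 (a point): centre of cell 4 of the grid box, level with the deck (50 mm up); at x 30, y -60 mm in the box's frame
- cell_5 (a point): centre of cell 5 of the grid box, level with the deck (50 mm up); at x 30, y 0 mm in the box's frame
- cell_6 (a point): centre of cell 6 of the grid box, level with the deck (50 mm up); at x 30, y 60 mm in the box's frame
- floor_1 (a joint): how far the floor of one of the three empty cells is pressed down, m: 0 up, 0.026 right down; a light spring (0.12 to 0.25 N) holds it up and a bottle's weight sinks it fully. Which cell it belongs to is not told and changes from start to start
- floor_2 (a joint): how far the floor of one of the three empty cells is pressed down, m: 0 up, 0.026 right down; a light spring (0.12 to 0.25 N) holds it up and a bottle's weight sinks it fully. Which cell it belongs to is not told and changes from start to start
- floor_3 (a joint): how far the floor of one of the three empty cells is pressed down, m: 0 up, 0.026 right down; a light spring (0.12 to 0.25 N) holds it up and a bottle's weight sinks it fully. Which cell it belongs to is not told and changes from start to start
- bottle_1_mid (a point): dropper bottle with a white cap, standing; half-way up it. Body 26 mm across to 46 mm up, then the cap, 18 mm across, up to 72 mm; about 60 g. May be absent
- bottle_2_mid (a point): dropper bottle with a white cap, standing; half-way up it. Body 26 mm across to 46 mm up, then the cap, 18 mm across, up to 72 mm; about 60 g. May be absent
- bottle_3_mid (a point): dropper bottle with a black cap, standing; half-way up it. Body 26 mm across to 46 mm up, then the cap, 18 mm across, up to 72 mm; about 60 g. May be absent
- cast_1_mid (a point): pair of yellow plaster jaw casts glued together, 57 (own x) by 61 (own y) by 54 mm high, standing; half-way up its centre (27 mm above its underside); 160 g; grasp the upper half across x. May be absent
- cast_2_mid (a point): pair of yellow plaster jaw casts glued together, 57 (own x) by 61 (own y) by 54 mm high, standing; half-way up its centre (27 mm above its underside); 160 g; grasp the upper half across x. May be absent
- crown_1_mid (a point): tooth-coloured crown on its post, lying, 36 mm long (own y), 10 mm wide and high; its centre, 5 mm up; grasp across x. May be absent
- crown_2_mid (a point): tooth-coloured crown on its post, lying, 36 mm long (own y), 10 mm wide and high; its centre, 5 mm up; grasp across x. May be absent
- cast_box: blue open box for casts, fixed, outside 100 (x) by 150 (y) by 20 mm high, walls and floor 4 mm; origin at the centre of its underside. It may stand in the nearer or the farther place
- crown_box: yellow open box for crowns, fixed, outside 100 (x) by 150 (y) by 20 mm high, walls and floor 4 mm; origin at the centre of its underside. It may stand in the nearer or the farther place
- plunger_top (a point): centre of the top of the call bell's brass plunger head, 22 mm across, 52 mm above the board when up; the bell is a steel dome 72 mm across, fixed
- plunger (a joint): how far the bell's plunger is pressed down, m: 0 up, 0.008 at its stop; it takes 3.5 N to reach the stop and springs back
- jar: porcelain powder jar, 48 mm across, 58 mm high, loose, a bystander; origin at the centre of its underside
- board: grey board, 285 (x) by 265 (y) by 10 mm, fixed, on which the delivery and the bell stand; origin at the centre of its underside
- bench_lamp: bench lamp, fixed, to be kept clear of: its long head hangs 0.21 to 0.26 m above the bench along the back; seen from this body's origin it reaches 50 mm towards the robot and from 15 mm to the right to 425 mm to the left, so wrists must not sweep far out over the left half

How it is judged:
On the way, in this order (a step that is already met when the one before it is completed fails the run):
1. an empty cell is found by touch: a sprung floor is pressed down 5 mm or more while no bottle is at the grid box (value of joint any of floor_1, floor_2, floor_3 above 0.005 m and horizontal distance between each of bottle_1_mid, bottle_2_mid, bottle_3_mid and tray above 0.125 m), for 0.05 s.
2. every bottle stands sunk in a cell, every cast pair stands in the blue box, every crown lies in the yellow box, the bell not pressed (x of bottle_1_mid in the frame of tray between -0.07 and 0.07 m and y of bottle_1_mid in the frame of tray between -0.1 and 0.1 m and z of each of bottle_1_mid, bottle_2_mid, bottle_3_mid in the frame of tray below 0.066 m and angle between each of bottle_1_mid, bottle_2_mid, bottle_3_mid, cast_1_mid, cast_2_mid's own z axis and vertical below 0.3 rad and x of bottle_2_mid in the frame of tray between -0.07 and 0.07 m and y of bottle_2_mid in the frame of tray between -0.1 and 0.1 m and x of bottle_3_mid in the frame of tray between -0.07 and 0.07 m and y of bottle_3_mid in the frame of tray between -0.1 and 0.1 m and x of cast_1_mid in the frame of cast_box between -0.046 and 0.046 m and y of cast_1_mid in the frame of cast_box between -0.071 and 0.071 m and z of each of cast_1_mid, cast_2_mid in the frame of cast_box below 0.042 m and x of cast_2_mid in the frame of cast_box between -0.046 and 0.046 m and y of cast_2_mid in the frame of cast_box between -0.071 and 0.071 m and x of crown_1_mid in the frame of crown_box between -0.046 and 0.046 m and y of crown_1_mid in the frame of crown_box between -0.071 and 0.071 m and z of each of crown_1_mid, crown_2_mid in the frame of crown_box below 0.022 m and x of crown_2_mid in the frame of crown_box between -0.046 and 0.046 m and y of crown_2_mid in the frame of crown_box between -0.071 and 0.071 m and value of joint plunger below 0.002 m), for 0.2 s.
3. the bell's plunger is pressed to its stop (7 mm or more) (value of joint plunger above 0.007 m), for 0.02 s.
At the end, for the whole second after the job is handed in: every bottle stands in a cell (tilt < 0.3 rad), its middle < 66 mm above the grid box's underside (floor sunk 19+ of 26 mm); every cast pair stands in the blue box (tilt < 0.3 rad, middle < 42 mm up); every crown lies inside the yellow box (middle < 22 mm up); bell plunger up (< 2 mm) (all of step 2); the robot touches nothing.
It fails at once if the powder jar is moved more than 30 mm (distance of jar from where it was at the start of the episode above 0.03 m).
Of bottle_1, bottle_2, bottle_3 only 2 to 3 are there at a start; the rules pass over those that are not, and their reading is None.
Of cast_1, cast_2, crown_1, crown_2 only 3 to 4 are there at a start; the rules pass over those that are not, and their reading is None.
At some moment in a run one of crown_1, crown_2 may be knocked a few centimetres aside while the robot is not near it.
It also fails if it takes over 210 s, if anything falls off the work surface, if the arm or the gripper's body presses on something with over 40 N, if the wrist force passes 120 N, or if a joint passes its speed limit or range.

## Working session

There is one attempt and no reset: what is moved stays moved. The work goes in short steps, Python scripts to look and compute and a tool call to move; the robot and the scene stay as the last step left them, time stands still between calls to the robot, and variables do not carry over. Pictures are saved under pics/ and viewed, at most 14 in all, crops included, and the job is handed in when it is done.

Besides the shell and the picture viewer there is one more tool, called after "Call:" by a JSON object that holds its "op" and its "data", one argument or row to a line. servo_tool: Moves the arm, as the interface text tells. Its arguments: {"type":"object","properties":{"deltas":{"type":"array"}},"required":["deltas"]}

```bash
ls; mkdir -p pics; cat > h.py <<'E'
import numpy as np, cv2
from plant import manip, grab_frame
def world(f):
    z=f["z_map"]; v,u=np.indices(z.shape)
    p=np.stack([(u-f["cx"])/f["fx"]*z,(v-f["cy"])/f["fy"]*z,z],-1)
    if "rvec" in f and f["rvec"] is not None:
        R=cv2.Rodrigues(np.array(f["rvec"],float))[0]; return (p-np.array(f["tvec"]).ravel())@R
    return p
def save(f,n): cv2.imwrite("pics/"+n,f["pixels"][...,::-1])
E
python3 - <<'E'
from h import *
print(manip.state())
for n in("top","side"):
    f=grab_frame(n); save(f,n+"0.png"); w=world(f); np.savez(""+n+"0.npz",w=w,p=f["pixels"],z=f["z_map"]); print(n,w[192,256],f["fx"])
E
```

```text
pics
{'time': 0.0, 'joint_pos': array([-1.24399213e+00,  5.33746847e-02,  1.61428100e+00,  6.74154412e-06,
        1.47602225e+00, -1.19005660e-01]), 'joint_vel': array([ 0.0014714 , -0.0012594 , -0.00162481,  0.00151152, -0.00100865,
        0.00258258]), 'joint_efforts': array([ 7.69976687e-04, -3.93688095e+01, -3.70170450e+01, -1.45359104e-04,
        7.05546045e-03,  1.25467321e-05]), 'tool_pos': array([ 0.26929953, -0.56334706,  0.24405971]), 'tool_rot': array([-1.03736775e-03,  9.75258932e-01,  2.21063176e-01, -1.04797766e-04]), 'contact_force': array([ 0.33361175, -0.11885522, -0.42226343]), 'ft_torque': array([-0.01563601, -0.01342787, -0.03710931]), 'grasp_force': 0.0, 'gripper_width': 1.0024533744002997}
top [0.57911131 0.06197717 0.00709796] 404.5918704526278
side [0.6207629  0.20374647 0.00204985] 498.4526731692553
```

View pics/top0.png

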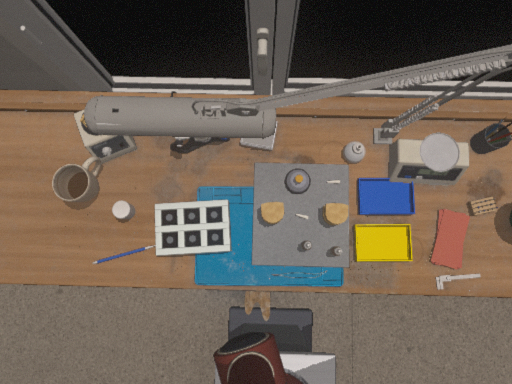

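View pics/side0.png

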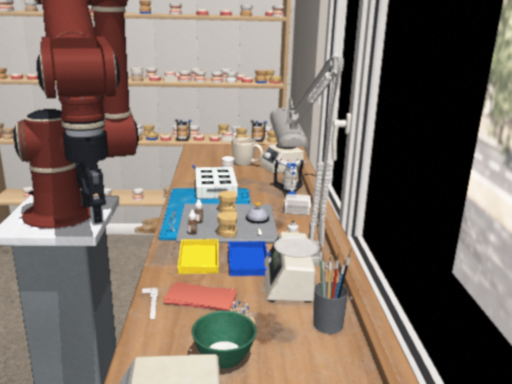

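The top view shows the grid box at (193,228), with black floors around (169–215, 215–239). The casts are at (272,212) and (336,213), the crowns at (302,216) and (334,182), and the bottles at (307,245) and (338,252). The bell is at (298,180), the blue box at (386,196) and the yellow box at (384,243). White round items stand at (122,210) and (355,152).

```bash
python3 - <<'E'
from h import *
d=np.load("top0.npz"); w=d["w"];p=d["p"]
c=p[145:295,145:420]; cv2.imwrite("pics/crop0.png",cv2.resize(c,None,fx=2.9,fy=2.9,interpolation=cv2.INTER_CUBIC)[:,:,::-1])
hsv=cv2.cvtColor(p,cv2.COLOR_RGB2HSV).astype(int)
def rep(n,m):
    m=m.astype(np.uint8); k,l,s,ce=cv2.connectedComponentsWithStats(m)
    for i in range(1,k):
        if s[i,4]<8: continue
        q=w[l==i]; r=cv2.minAreaRect(q[:,:2].astype(np.float32)*1000)
        print(n,ce[i].round(1),s[i,4],"mean",q.mean(0).round(4),"rect",np.round(r[0],1),np.round(r[1],1),round(r[2],1),"zmax",q[:,2].max().round(3))
reg=np.zeros(w.shape[:2],bool); reg[150:290,140:420]=1
x,y,z=w[...,0],w[...,1],w[...,2]
g=reg.copy(); g[:,:240]=0
rep("hi",g&(z>.022)&(z<.13)&(np.indices(z.shape)[1]<352))
rep("low",g&(z>.0125)&(z<=.022)&(np.indices(z.shape)[1]<350))
rep("tray",reg&(z>.04)&(z<.07)&(np.indices(z.shape)[1]<235))
rep("floor",reg&(hsv[...,2]<70)&(np.indices(z.shape)[1]<235))
rep("blue",reg&(abs(hsv[...,0]-115)<8)&(hsv[...,1]>200)&(np.indices(z.shape)[1]>352))
rep("yel",reg&(abs(hsv[...,0]-27)<6)&(hsv[...,1]>200)&(np.indices(z.shape)[1]>352))
for u,v in((122,210),(355,152)): print(w[v,u])
for n,u,v in(("lampR",271,118),("lampbot",200,134),("lampL",90,115)): print(n,w[v,u])
E
```

```text
hi [348.6 153.7] 53 mean [ 0.6884 -0.1905  0.0311] rect [ 687.7 -189.6] [26.9 14.6] 8.1 zmax 0.04
hi [297.3 180.3] 405 mean [ 0.6097 -0.0499  0.0376] rect [612.3 -50.8] [60.6 60.4] 26.7 zmax 0.064
hi [272.1 211.5] 429 mean [0.5209 0.0172 0.0612] rect [519.5  17.5] [53.4 58. ] 1.1 zmax 0.069
hi [335.1 212.7] 471 mean [ 0.5221 -0.1483  0.0588] rect [ 521.1 -151.5] [60.4 53.8] 89.8 zmax 0.068
hi [305.9 244.8] 86 mean [ 0.4365 -0.0725  0.0593] rect [437.3 -74.3] [23.5 25.3] 2.1 zmax 0.082
hi [335.6 250.5] 95 mean [ 0.4238 -0.1499  0.0578] rect [ 423.7 -151.8] [24.2 21.6] 6.0 zmax 0.083
low [345.7 155.8] 24 mean [ 0.6856 -0.1852  0.0179] rect [ 685.  -184.8] [32.9  7. ] 28.8 zmax 0.022
low [293.5 184.8] 85 mean [ 0.6005 -0.0412  0.0164] rect [606.5 -45.2] [70.6 54.1] 42.0 zmax 0.022
low [308.5 177.5] 12 mean [ 0.6219 -0.0825  0.0167] rect [622.1 -82.5] [26.1  3.7] 13.8 zmax 0.019
low [333.5 181.1] 35 mean [ 0.6135 -0.1517  0.0161] rect [ 613.7 -150.6] [ 6.3 33.5] 1.1 zmax 0.02
low [302.6 215.8] 34 mean [ 0.5153 -0.0673  0.0166] rect [515.2 -65.5] [33.7  9. ] 80.7 zmax 0.021
tray [191.7 22
[... 374 characters left out ...]
 1.122
floor [168.9 217.1] 155 mean [0.5003 0.2918 0.0464] rect [500.6 291.8] [36.8 38.2] 6.4 zmax 0.051
floor [192.5 238.1] 161 mean [0.4463 0.2261 0.0462] rect [446.4 227.4] [37.2 37.8] 3.2 zmax 0.052
floor [214.6 236.9] 157 mean [0.4507 0.1668 0.053 ] rect [448.  112.9] [147.3  39.2] 87.1 zmax 1.122
floor [169.5 239.6] 150 mean [0.441 0.287 0.046] rect [440.5 287.3] [37.  35.9] 3.7 zmax 0.051
yel [382.9 242.6] 1957 mean [ 0.4483 -0.2857  0.013 ] rect [ 446.7 -160. ] [ 96.7 401.5] 1.5 zmax 1.122
[0.51535454 0.41514074 0.05694958]
[ 0.6877784  -0.20269982  0.05466265]
lampR [0.71350985 0.02817883 0.2487093 ]
lampbot [0.678584   0.1887415  0.22934092]
lampL [0.71097489 0.43482081 0.25030027]
```

View pics/crop0.png

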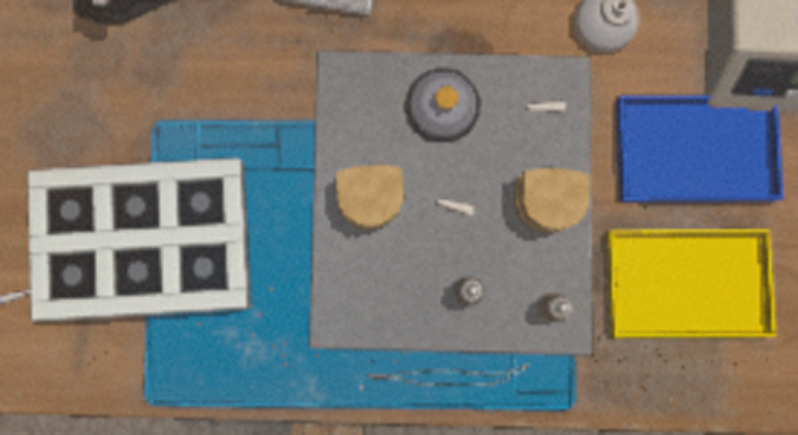

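The crop shows the grid box yawed about 5°, with two bottles, two casts, two crowns, the bell and a jar at the upper right. Next I'll get the boxes and the tall obstacle, then move over the board for a wrist view.

```bash
python3 - <<'E'
from h import *
d=np.load("top0.npz"); w=d["w"];p=d["p"].astype(int)
y=w[...,1];x=w[...,0];z=w[...,2]
b=(p[...,2]>p[...,0]+60)&(p[...,2]>p[...,1]+50)&(y<-.19)&(y>-.4)&(x>.48)
Y=(p[...,0]>p[...,2]+90)&(p[...,1]>p[...,2]+80)&(y<-.19)&(y>-.4)&(z<.04)
for n,m in(("blue",b),("yel",Y)):
    k,l,s,_=cv2.connectedComponentsWithStats(m.astype(np.uint8)); m=l==1+s[1:,4].argmax()
    for nm,mm in (("all",m),("rim",m&(z>.014)&(z<.03))): 
        q=w[mm]; print(n,nm,len(q),cv2.minAreaRect(q[:,:2].astype(np.float32)*1000),q.min(0),q.max(0))
m=(x>.55)&(x<.75)&(y<-.17)&(y>-.45)&(z>.03)
for yy in np.arange(-.45,-.17,.03):
    q=w[m&(abs(y-yy)<.015)]; print(yy.round(2),len(q) and (q[:,0].min().round(3),q[:,2].max().round(3)))
E
```

```text
blue all 1719 ((577.0555419921875, -295.8643798828125), (97.88953399658203, 149.8221893310547), 1.6168640851974487) [ 0.52666433 -0.37157307 -0.00662218] [ 0.62620856 -0.22067178  0.0241501 ]
blue rim 210 ((577.0657958984375, -295.90606689453125), (97.76972198486328, 149.89694213867188), 1.461398959159851) [ 0.52666433 -0.37157307  0.01415124] [ 0.62585067 -0.22067178  0.0241501 ]
yel all 1995 ((449.1954345703125, -289.3189697265625), (99.95525360107422, 157.4500274658203), 2.063321828842163) [ 0.39686252 -0.36935506 -0.00497925] [ 0.50147245 -0.20934016  0.02340119]
yel rim 236 ((449.5876159667969, -285.89068603515625), (99.12950897216797, 150.74436950683594), 2.1828668117523193) [ 0.3972667  -0.36195035  0.01400993] [ 0.50007216 -0.20934016  0.02340119]
-0.45 (np.float64(0.622), np.float64(0.104))
-0.42 (np.float64(0.622), np.float64(0.103))
-0.39 (np.float64(0.623), np.float64(0.465))
-0.36 (np.float64(0.623), np.float64(0.515))
-0.33 (np.float64(0.624), np.float64(0.519))
-0.3 (np.float64(0.626), np.float64(0.512))
-0.27 (np.float64(0.727), np.float64(0.5))
-0.24 (np.float64(0.685), np.float64(0.482))
-0.21 (np.float64(0.674), np.float64(0.467))
-0.18 (np.float64(0.682), np.float64(0.452))
```

Call:
{"op": "servo_tool", "data": {
  "deltas": [
    [[0,0.02,0.05,0.02,0],[0,0.02,0.05,0.02,0],[0,0.02,0.05,0.02,0],[0,0.02,0.05,0.02,0],[0,0.02,0.05,0.02,0],[0,0.02,0.05,0.01,0],[0,0.02,0.05,0.0,0],[0,0.02,0.05,0.0,0]]
  ]
}}

```text
time: 0.9
tool_pos: [0.4122, -0.206, 0.3417]
tool_rot: [0.0, 0.975, 0.221, 0.0]
contact_force: [1.0, -1.0, -0.8]
gripper_width: 0.001
grasp_force: 0.0
```

```bash
python3 - <<'E'
from h import *
s=manip.state(); f=grab_frame("wrist"); save(f,"w1.png"); print(s["tool_pos"],s["tool_rot"],s["joint_pos"]); print(np.round(f["T_tool_cam"],3))
E
```

```text
[ 0.41217979 -0.20596654  0.34170618] [3.45239866e-04 9.75332619e-01 2.20739737e-01 3.63498162e-04] [-6.25196640e-01 -3.90627665e-01  1.84640692e+00  8.88223560e-05
  1.68481465e+00  5.00464078e-01]
[[ 0.001 -0.956 -0.293  0.075]
 [ 1.     0.     0.001  0.001]
 [-0.001 -0.293  0.956 -0.129]
 [ 0.     0.     0.     1.   ]]
```

View pics/w1.png

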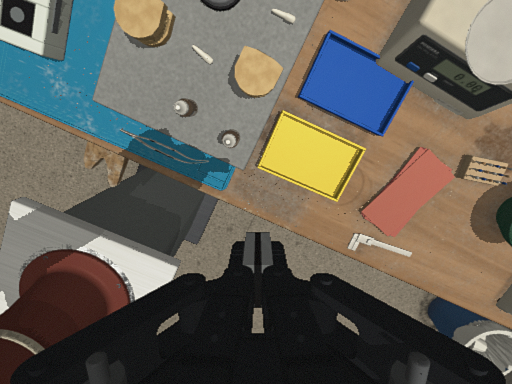

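The wrist view shows the casts at (140,20) and (257,72), the crowns at (203,54) and (283,16), and the bottles at (184,107) and (230,139). Both boxes are empty, and a scale stands behind the blue one. I'll measure from a new wrist frame taken on the way to the grid box.

Call:
{"op": "servo_tool", "data": {
  "deltas": [
    [[0,0.0,0.035,0.0,-3],[0,0.0,0.035,0.0,-3],[0,0.0,0.035,0.0,-3],[0,0.0,0.035,0.0,-3],[0,0.0,0.0,0.0,-3],[0,0.0,0.0,0.0,-3],[0,0.0,0.0,0.0,-2.5],[0,0.0,0.0,0.0,0]]
  ]
}}

```text
time: 1.75
tool_pos: [0.4117, -0.0678, 0.341]
tool_rot: [-0.0, 0.999, 0.044, -0.0]
contact_force: [0.1, 0.2, 0.1]
gripper_width: -0.002
grasp_force: 0.0
```

```bash
cat >> h.py <<'E'
from scipy.spatial.transform import Rotation as Ro
def wrist(name=None):
    s=manip.state(); f=grab_frame("wrist")
    if name: save(f,name)
    p=world({k:v for k,v in f.items() if k!="rvec"}); T=np.array(f["T_tool_cam"]); q=s["tool_rot"]
    R=Ro.from_quat([q[1],q[2],q[3],q[0]])
    w=(p@T[:3,:3].T+T[:3,3])@R.as_matrix().T+s["tool_pos"]
    w[f["z_map"]<=0]=np.nan
    return s,f,w
def comps(w,m,n,minpx=30):
    k,l,st,ce=cv2.connectedComponentsWithStats(m.astype(np.uint8))
    for i in range(1,k):
        if st[i,4]<minpx: continue
        q=w[l==i]; r=cv2.minAreaRect(q[:,:2].astype(np.float32)*1000)
        print(n,ce[i].round(),st[i,4],"mean",q.mean(0).round(4),"rect",np.round(r[0],1),np.round(r[1],1),round(r[2],1),"zmax",q[:,2].max().round(3))
E
python3 - <<'E'
from h import *
s,f,w=wrist("w2.png"); x,y,z=w[...,0],w[...,1],w[...,2]
print(s["tool_pos"],s["tool_rot"],s["joint_pos"][5]); np.savez("w2.npz",w=w,p=f["pixels"])
g=(x>.38)&(x<.66)&(y>-.185)&(y<.08)
comps(w,g&(z>.055)&(z<.1),"top")
comps(w,g&(z>.014)&(z<.025),"low")
comps(w,g&(z>.07)&(z<.1),"bott",10)
E
```

```text
[ 0.41173525 -0.06780997  0.34097663] [-1.28787015e-04  9.99024431e-01  4.41590159e-02 -3.88867318e-04] 1.140480513986532
top [259.   7.] 238 mean [ 0.6115 -0.0533  0.0618] rect [611.1 -53.5] [17.3 20.6] 4.5 zmax 0.064
top [203.  76.] 1700 mean [0.5231 0.0144 0.0642] rect [520.6  14.1] [55.3 59.9] 8.4 zmax 0.067
top [325.  87.] 1658 mean [ 0.5244 -0.1522  0.0643] rect [ 521.9 -152.9] [59.4 55.5] 87.7 zmax 0.067
top [264. 146.] 148 mean [ 0.4386 -0.0765  0.072 ] rect [437.8 -76.7] [18.2 18.9] 50.5 zmax 0.084
top [317. 159.] 159 mean [ 0.4259 -0.1541  0.0711] rect [ 424.6 -155.5] [19.  18.3] 7.7 zmax 0.083
low [258.  29.] 385 mean [ 0.5972 -0.0543  0.0187] rect [605.7 -53.5] [56.7 70.5] 4.6 zmax 0.025
low [329.  23.] 159 mean [ 0.6137 -0.1541  0.0182] rect [ 613.3 -152.8] [ 9.2 35.9] 7.8 zmax 0.022
low [263.  90.] 126 mean [ 0.5165 -0.0684  0.0181] rect [516.9 -66.8] [35.8  9.6] 78.0 zmax 0.022
bott [264. 146.] 86 mean [ 0.4384 -0.0764  0.0752] rect [437.7 -76.5] [14.6 13.4] 68.1 zmax 0.084
bott [318. 160.] 80 mean [ 0.4256 -0.1546  0.0756] rect [ 425.  -155.7] [13.8 14.2] 76.3 zmax 0.083
```

View pics/w2.png

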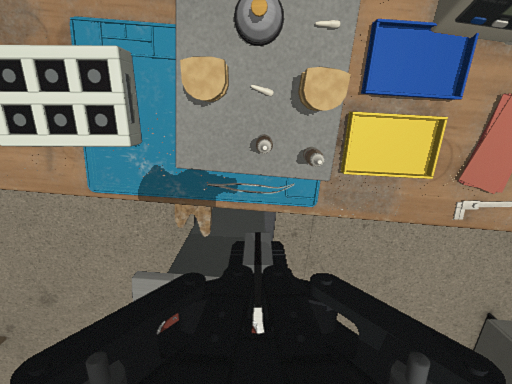

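The wrist view agrees: casts at (204,78) and (325,88), crowns at (262,90) and (328,24), bottles at (264,146) and (317,159). Now I'll go to cell 1 to feel its floor.

Call:
{"op": "servo_tool", "data": {
  "deltas": [
    [[0,0.005,0.03,-0.015,8.5],[0,0.005,0.03,-0.02,8.5],[0,0.005,0.03,-0.02,8.5],[0,0.005,0.03,-0.02,8.5],[0,0.005,0.03,-0.02,8.5],[0,0.005,0.03,-0.02,8.5],[0,0.005,0.03,-0.02,8.5],[0,0.005,0.025,-0.02,8.5]]
  ]
}}

```text
time: 2.6
tool_pos: [0.4518, 0.1685, 0.1855]
tool_rot: [-0.0, 0.801, 0.598, -0.0]
contact_force: [-1.3, -0.2, 0.2]
gripper_width: 0.0
grasp_force: 0.0
```

Call:
{"op": "servo_tool", "data": {
  "deltas": [
    [[0,0,0,-0.02,8],[0,0,0,-0.02,8],[0,0,0,-0.02,6],[0,0,0,-0.02,0],[0,0,0,-0.01,0],[0,0,0,0,0],[0,0,0,0,0],[0,0,0,0,0]]
  ]
}}

```text
time: 3.4
tool_pos: [0.4529, 0.1673, 0.0978]
tool_rot: [0.001, 0.675, 0.738, 0.001]
contact_force: [0.5, -0.5, -0.0]
gripper_width: 0.003
grasp_force: 0.0
```

Call:
{"op": "servo_tool", "data": {
  "deltas": [
    [[0,-0.001,0,-0.015,0],[0,0,0,-0.015,0],[0,0,0,-0.002,0],[0,0,0,-0.002,0],[0,0,0,-0.002,0],[0,0,0,-0.002,0],[0,0,0,0,0],[0,0,0,0,0]]
  ]
}}

```text
time: 4.2
tool_pos: [0.4512, 0.1672, 0.0588]
tool_rot: [0.0, 0.675, 0.738, 0.0]
contact_force: [-0.5, -0.1, -0.0]
gripper_width: 0.003
grasp_force: 0.1
```

Call:
{"op": "servo_tool", "data": {
  "deltas": [
    [[0,0,0,-0.001,0],[0,0,0,-0.001,0],[0,0,0,-0.001,0],[0,0,0,0,0],[0,0,0,0,0],[0,0,0,0,0],[0,0,0,0,0],[0,0,0,0,0]]
  ]
}}

```text
time: 5.0
tool_pos: [0.4509, 0.1672, 0.0555]
tool_rot: [-0.0, 0.675, 0.738, -0.0]
contact_force: [-0.2, -0.5, -0.0]
gripper_width: 0.0
grasp_force: 0.1
```

Call:
{"op": "servo_tool", "data": {
  "deltas": [
    [[0,0,0,-0.002,0],[0,0,0,-0.002,0],[0,0,0,-0.002,0],[0,0,0,0,0],[0,0,0,0,0],[0,0,0,0,0],[0,0,0,0,0],[0,0,0,0,0]]
  ]
}}

```text
time: 5.8
tool_pos: [0.4509, 0.1672, 0.0495]
tool_rot: [0.0, 0.675, 0.738, 0.0]
contact_force: [-0.7, 0.5, 0.8]
gripper_width: 0.002
grasp_force: 0.1
```

Cell 1 gives, so it is empty. Cell 2 next.

Call:
{"op": "servo_tool", "data": {
  "deltas": [
    [[0,0,0,0.03,0],[0,-0.002,0.03,0,0],[0,-0.002,0.03,0,0],[0,0,0,-0.01,0],[0,0,0,-0.004,0],[0,0,0,-0.004,0],[0,0,0,-0.002,0],[0,0,0,0,0]]
  ]
}}

```text
time: 6.6
tool_pos: [0.4464, 0.2267, 0.0619]
tool_rot: [-0.001, 0.676, 0.737, -0.002]
contact_force: [-12.9, -2.4, 21.0]
gripper_width: -0.001
grasp_force: 10.6
```

Call:
{"op": "servo_tool", "data": {
  "deltas": [
    [[0,0,0,-0.001,0],[0,0,0,-0.001,0],[0,0,0,0,0],[0,0,0,0,0],[0,0,0,0,0],[0,0,0,0,0],[0,0,0,0,0],[0,0,0,0,0]]
  ]
}}

```text
time: 7.4
tool_pos: [0.4465, 0.2267, 0.0619]
tool_rot: [-0.002, 0.676, 0.737, -0.002]
contact_force: [-17.3, -4.1, 33.6]
gripper_width: 0.003
grasp_force: 16.7
```

Cell 2 resists at z=0.062 with 34 N, so it is taken. Cell 5 next, stopping 3 mm past contact.

Call:
{"op": "servo_tool", "data": {
  "deltas": [
    [[0,0,0,0.025,0],[0,0.03,0.003,0,0],[0,0.03,0.003,0,0],[0,0,0,-0.01,0],[0,0,0,-0.01,0],[0,0,0,-0.003,0],[0,0,0,-0.002,0],[0,0,0,0,0]]
  ]
}}

```text
time: 8.2
tool_pos: [0.5058, 0.2329, 0.0567]
tool_rot: [-0.0, 0.675, 0.738, -0.001]
contact_force: [-0.9, 0.1, 0.8]
gripper_width: 0.005
grasp_force: 0.1
```

Cell 5 sinks with no force, so cells 1 and 5 are empty, which is enough for two bottles. Moving to bottle 1.

Call:
{"op": "servo_tool", "data": {
  "deltas": [
    [[0,0,0,0.04,0],[0,0,0,0.04,0],[60,-0.01,-0.045,0,0],[60,-0.01,-0.05,0,0],[60,-0.01,-0.05,0,0],[60,-0.012,-0.05,0,0],[60,-0.013,-0.05,0,-2],[60,-0.013,-0.05,0,-3]]
  ]
}}

```text
time: 9.0
tool_pos: [0.4397, -0.0567, 0.138]
tool_rot: [0.001, 0.707, 0.707, 0.0]
contact_force: [0.6, -0.7, 0.3]
gripper_width: 0.595
grasp_force: 0.0
```

Call:
{"op": "servo_tool", "data": {
  "deltas": [
    [[60,0,-0.014,0,0],[60,0,0,0,0],[60,0,0,0,0],[60,0,0,0,0],[60,0,0,0,0],[60,0,0,0,0],[60,0,0,0,0],[60,0,0,0,0]]
  ]
}}

```text
time: 9.8
tool_pos: [0.4405, -0.0689, 0.1374]
tool_rot: [-0.0, 0.707, 0.708, 0.0]
contact_force: [-0.6, 0.0, -0.3]
gripper_width: 0.601
grasp_force: 0.0
```

```bash
python3 - <<'E'
from h import *
s,f,w=wrist("w3.png"); x,y,z=w[...,0],w[...,1],w[...,2]
print(s["tool_pos"],s["tool_rot"],s["gripper_width"])
g=(x>.38)&(x<.66)&(y>-.185)&(y<.08)
comps(w,g&(z>.073)&(z<.1),"bott",10)
E
```

```text
[ 0.44054638 -0.06891281  0.13743244] [-4.64477741e-05  7.06588409e-01  7.07624772e-01  1.64628639e-06] 0.6006242532415033
bott [252. 224.] 159 mean [ 0.4376 -0.0747  0.0793] rect [437.8 -75.6] [8.3 9.2] 56.1 zmax 0.084
bott [237. 312.] 155 mean [ 0.4247 -0.1533  0.0785] rect [ 424.7 -154. ] [8.5 8.3] 19.7 zmax 0.084
```

Call:
{"op": "servo_tool", "data": {
  "deltas": [
    [[60,-0.0025,-0.0065,0,0],[60,0,0,-0.03,0],[60,0,0,-0.03,0],[60,0,0,-0.021,0],[60,0,0,0,0],[0,0,0,0,0],[0,0,0,0,0],[0,0,0,0,0]]
  ]
}}

```text
time: 10.65
tool_pos: [0.4392, -0.0763, 0.0582]
tool_rot: [0.001, 0.707, 0.707, 0.001]
contact_force: [-0.5, -0.1, 2.0]
gripper_width: 0.272
grasp_force: 58.6
```

Call:
{"op": "servo_tool", "data": {
  "deltas": [
    [[0,0,0,0,0],[0,0,0,0.04,0],[0,0,0,0.04,0],[0,0,0,0.04,0],[0,0,0,0.02,0],[0,0,0,0,0],[0,0,0,0,0],[0,0,0,0,0]]
  ]
}}

```text
time: 11.45
tool_pos: [0.4368, -0.0754, 0.1942]
tool_rot: [-0.002, 0.707, 0.707, -0.001]
contact_force: [0.2, 0.5, -0.8]
gripper_width: 0.268
grasp_force: 58.8
```

```bash
python3 - <<'E'
from h import *
s,f,w=wrist("w4.png")
g=f["pixels"]; cv2.imwrite("pics/w4.png",cv2.resize(g[130:330,150:380],None,fx=2.5,fy=2.5)[...,::-1]); print(s["tool_pos"])
E
```

```text
[ 0.43683588 -0.07535985  0.19418872]
```

View pics/w4.png

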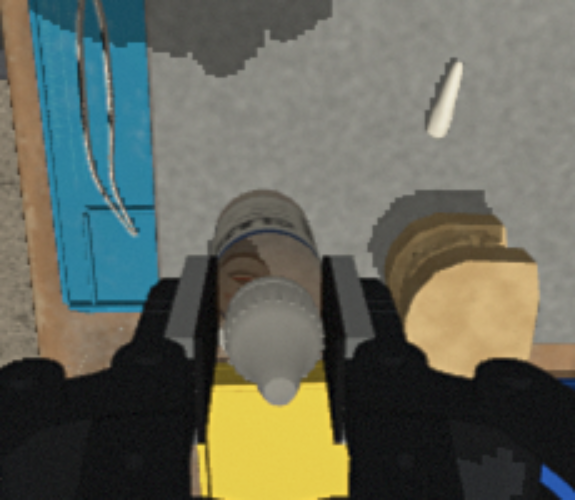

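The bottle hangs upright between the pads around (265,300). Carrying it to cell 5.

Call:
{"op": "servo_tool", "data": {
  "deltas": [
    [[0,0.008,0.04,0,0],[0,0.01,0.045,0,2],[0,0.01,0.045,0,3],[0,0.01,0.045,0,0],[0,0.01,0.045,0,0],[0,0.01,0.045,0,0],[0,0.01,0.04,0,0],[0,0,0,0,0]]
  ]
}}

```text
time: 12.3
tool_pos: [0.5053, 0.2329, 0.1942]
tool_rot: [-0.001, 0.673, 0.739, -0.001]
contact_force: [-0.0, -0.0, -0.9]
gripper_width: 0.274
grasp_force: 58.9
```

Call:
{"op": "servo_tool", "data": {
  "deltas": [
    [[0,0.002,0.002,-0.02,0],[0,0,0,-0.03,0],[0,0,0,-0.02,0],[0,0,0,0,0],[0,0,0,0,0],[0,0,0,0,0],[0,0,0,0,0],[0,0,0,0,0]]
  ]
}}

```text
time: 13.1
tool_pos: [0.5087, 0.2314, 0.1278]
tool_rot: [0.001, 0.675, 0.737, 0.001]
contact_force: [-0.1, -0.3, -0.4]
gripper_width: 0.27
grasp_force: 58.9
```

Call:
{"op": "servo_tool", "data": {
  "deltas": [
    [[0,-0.001,0,-0.015,0],[0,0,0,-0.01,0],[0,0,0,-0.008,0],[0,0,0,-0.008,0],[0,0,0,-0.005,0],[0,0,0,-0.004,0],[0,0,0,0,0],[0,0,0,0,0]]
  ]
}}

```text
time: 13.9
tool_pos: [0.5072, 0.2313, 0.0767]
tool_rot: [0.0, 0.675, 0.738, 0.0]
contact_force: [-0.0, -0.0, -0.1]
gripper_width: 0.274
grasp_force: 58.9
```

Call:
{"op": "servo_tool", "data": {
  "deltas": [
    [[60,0,0,0,0],[60,0,0,0,0],[60,0,0,0,0],[60,0,0,0.02,0],[60,0,0,0.04,0],[60,0,0,0.025,0],[60,-0.008,-0.03,0,0],[60,-0.01,-0.05,0,0]]
  ]
}}

```text
time: 14.7
tool_pos: [0.4902, 0.153, 0.1637]
tool_rot: [0.001, 0.674, 0.739, 0.002]
contact_force: [0.8, -0.5, -0.0]
gripper_width: 0.601
grasp_force: 0.0
```

Call:
{"op": "servo_tool", "data": {
  "deltas": [
    [[60,-0.01,-0.05,0,0],[60,-0.01,-0.05,0,0],[60,-0.01,-0.05,0,0],[60,-0.01,-0.05,0,-2],[60,-0.012,-0.05,0,-3],[60,-0.012,-0.045,0,0],[60,0,0,0,0],[60,0,0,0,0]]
  ]
}}

```text
time: 15.5
tool_pos: [0.4261, -0.1384, 0.1617]
tool_rot: [0.0, 0.708, 0.706, 0.0]
contact_force: [0.5, 0.1, 0.1]
gripper_width: 0.596
grasp_force: 0.0
```

```bash
python3 - <<'E'
from h import *
s,f,w=wrist("w5.png"); x,y,z=w[...,0],w[...,1],w[...,2]
print(s["tool_pos"],s["tool_rot"],s["gripper_width"])
g=(x>.38)&(x<.66)&(y>-.185)&(y<.08)
comps(w,g&(z>.073)&(z<.1),"bott",10)
f=grab_frame("top"); save(f,"t5.png"); w=world(f); m=(w[...,2]>.06)&(w[...,2]<.12)&(w[...,1]>.13)&(w[...,1]<.33)&(w[...,0]<.56)&(w[...,0]>.4)
comps(w,m,"traybottle",3)
E
```

```text
[ 0.42608134 -0.13836034  0.16169884] [8.96806104e-05 7.07883725e-01 7.06328919e-01 2.86394723e-04] 0.5964185651183476
bott [255. 223.] 124 mean [ 0.4244 -0.1538  0.0792] rect [ 424.2 -154.2] [9.6 7.4] 12.9 zmax 0.084
traybottle [190. 216.] 71 mean [0.5034 0.2299 0.0752] rect [503.3 231.9] [22.4 22.3] 30.8 zmax 0.094
```

Bottle 1 is sunk right down, with its top at 94 mm. Taking bottle 2.

Call:
{"op": "servo_tool", "data": {
  "deltas": [
    [[60,-0.0015,-0.016,0,0],[60,0,0,-0.035,0],[60,0,0,-0.035,0],[60,0,0,-0.034,0],[60,0,0,0,0],[0,0,0,0,0],[0,0,0,0,0],[0,0,0,0,0]]
  ]
}}

```text
time: 16.4
tool_pos: [0.4264, -0.154, 0.0598]
tool_rot: [0.002, 0.707, 0.708, 0.001]
contact_force: [0.5, 0.7, 0.5]
gripper_width: 0.268
grasp_force: 58.6
```

Call:
{"op": "servo_tool", "data": {
  "deltas": [
    [[0,0,0,0,0],[0,0,0,0.04,0],[0,0,0,0.04,0],[0,0,0,0.04,0],[0,0,0,0.02,0],[0,0.002,0.03,0,0],[0,0.004,0.04,0,0],[0,0.004,0.045,0,0]]
  ]
}}

```text
time: 17.2
tool_pos: [0.435, -0.038, 0.1987]
tool_rot: [0.001, 0.708, 0.706, 0.001]
contact_force: [0.5, 0.2, -0.9]
gripper_width: 0.264
grasp_force: 58.8
```

Call:
{"op": "servo_tool", "data": {
  "deltas": [
    [[0,0.004,0.045,0,2],[0,0.004,0.045,0,3],[0,0.004,0.045,0,0],[0,0.004,0.045,0,0],[0,0.001,0.02,0,0],[0,0,0,0,0],[0,0,0,0,0],[0,0,0,0,0]]
  ]
}}

```text
time: 18.0
tool_pos: [0.4518, 0.1605, 0.1976]
tool_rot: [0.0, 0.676, 0.737, -0.0]
contact_force: [-0.1, -0.6, 0.1]
gripper_width: 0.27
grasp_force: 58.8
```

Call:
{"op": "servo_tool", "data": {
  "deltas": [
    [[0,0,0.0065,-0.03,0],[0,0,0,-0.03,0],[0,0,0,-0.015,0],[0,0,0,0,0],[0,0,0,-0.012,0],[0,0,0,-0.012,0],[0,0,0,-0.012,0],[0,0,0,-0.008,0]]
  ]
}}

```text
time: 18.8
tool_pos: [0.4517, 0.1679, 0.0776]
tool_rot: [-0.0, 0.675, 0.738, -0.0]
contact_force: [-0.7, -0.0, -0.3]
gripper_width: 0.274
grasp_force: 58.9
```

Call:
{"op": "servo_tool", "data": {
  "deltas": [
    [[0,0,0,-0.001,0],[0,0,0,0,0],[60,0,0,0,0],[60,0,0,0,0],[60,0,0,0,0],[60,0,0,0.02,0],[60,0,0,0.04,0],[60,0,0,0.025,0]]
  ]
}}

```text
time: 19.6
tool_pos: [0.4526, 0.1682, 0.1651]
tool_rot: [0.001, 0.675, 0.738, 0.001]
contact_force: [0.4, 0.3, 0.6]
gripper_width: 0.603
grasp_force: 0.0
```

Call:
{"op": "servo_tool", "data": {
  "deltas": [
    [[100,0.008,-0.03,0,0],[100,0.012,-0.04,0,0],[100,0.012,-0.03,0,0],[100,0.012,-0.02,0,0],[100,0.012,-0.02,0,0],[100,0.01,-0.01,0,0],[100,0,0,0,0],[100,0,0,0,0]]
  ]
}}

```text
time: 20.4
tool_pos: [0.5176, 0.0185, 0.1624]
tool_rot: [-0.0, 0.675, 0.738, -0.0]
contact_force: [-0.3, -0.2, 0.1]
gripper_width: 1.002
grasp_force: 0.0
```

```bash
python3 - <<'E'
from h import *
f=grab_frame("top"); save(f,"t6.png"); w=world(f); m=(w[...,2]>.06)&(w[...,2]<.12)&(w[...,1]>.13)&(w[...,1]<.33)&(w[...,0]<.56)&(w[...,0]>.4)
comps(w,m,"traybottle",3)
s,f,w=wrist("w6.png"); x,y,z=w[...,0],w[...,1],w[...,2]
print(s["tool_pos"],s["tool_rot"],s["gripper_width"])
g=(x>.38)&(x<.66)&(y>-.2)&(y<.08)
comps(w,g&(z>.058)&(z<.075),"cast")
comps(w,g&(z>.014)&(z<.025),"crown")
E
```

```text
traybottle [190. 215.] 70 mean [0.504  0.2293 0.076 ] rect [504.4 231. ] [22.1 22.1] 47.5 zmax 0.095
traybottle [214. 237.] 63 mean [0.449  0.1648 0.0778] rect [449.6 166.4] [23.9 19.4] 62.0 zmax 0.095
[0.51740151 0.01873515 0.16231271] [-3.86010597e-04  6.75066851e-01  7.37756461e-01 -4.24225552e-05] 1.0013351262392325
cast [263. 201.] 3640 mean [0.5227 0.0168 0.0643] rect [520.5  15.2] [56.  59.5] 5.5 zmax 0.067
cast [255. 330.] 105 mean [ 0.5282 -0.1234  0.0605] rect [ 528.7 -123.3] [34.2  3.3] 2.4 zmax 0.064
crown [263. 161.] 90 mean [0.521  0.0443 0.0199] rect [518.5  42.8] [45.1  7.1] 17.7 zmax 0.025
crown [330. 239.] 673 mean [ 0.6015 -0.0342  0.019 ] rect [607.5 -44.4] [70.9 51.9] 33.5 zmax 0.025
crown [250. 258.] 204 mean [ 0.5167 -0.0662  0.0181] rect [516.7 -66.1] [35.9  9.7] 78.1 zmax 0.021
crown [249. 305.] 281 mean [ 0.5206 -0.126   0.0196] rect [ 518.2 -130.9] [56.8 16.5] 19.1 zmax 0.025
crown [323. 327.] 166 mean [ 0.6135 -0.1517  0.018 ] rect [ 614.9 -152.1] [36.   9.1] 88.8 zmax 0.021
```

Both bottles are sunk. Grasping cast 1.

Call:
{"op": "servo_tool", "data": {
  "deltas": [
    [[100,0.003,-0.0035,-0.02,0],[100,0,0,-0.035,0],[100,0,0,-0.03,0],[100,0,0,-0.02,0],[100,0,0,-0.013,0],[100,0,0,0,0],[0,0,0,0,0],[0,0,0,0,0]]
  ]
}}

```text
time: 21.3
tool_pos: [0.522, 0.0145, 0.0461]
tool_rot: [0.001, 0.675, 0.738, 0.001]
contact_force: [-1.8, -0.8, 1.1]
gripper_width: 0.69
grasp_force: 0.8
```

Call:
{"op": "servo_tool", "data": {
  "deltas": [
    [[0,0,0,0,0],[0,0,0,0,0],[0,0,0,0.02,0],[0,0,0,0.04,0],[0,0,0,0.04,0],[0,0,0,0.01,0],[0,0,0,0,0],[0,0,0,0,0]]
  ]
}}

```text
time: 22.1
tool_pos: [0.5196, 0.0145, 0.1525]
tool_rot: [-0.001, 0.675, 0.738, -0.001]
contact_force: [-0.1, -0.4, -2.7]
gripper_width: 0.641
grasp_force: 64.1
```

```bash
python3 - <<'E'
from h import *
s,f,w=wrist("w7.png"); print(s["tool_pos"],s["tool_rot"],s["gripper_width"],s["contact_force"])
f=grab_frame("side"); save(f,"s7.png"); cv2.imwrite("pics/s7.png",cv2.resize(np.hstack([f["pixels"][120:300,150:330]]),None,fx=3,fy=3)[...,::-1])
E
```

```text
[0.51957552 0.01453704 0.15251803] [-0.00118328  0.67533337  0.7375111  -0.00090401] 0.6406667085798962 [-0.0861557  -0.37865276 -2.6712901 ]
```

View pics/s7.png

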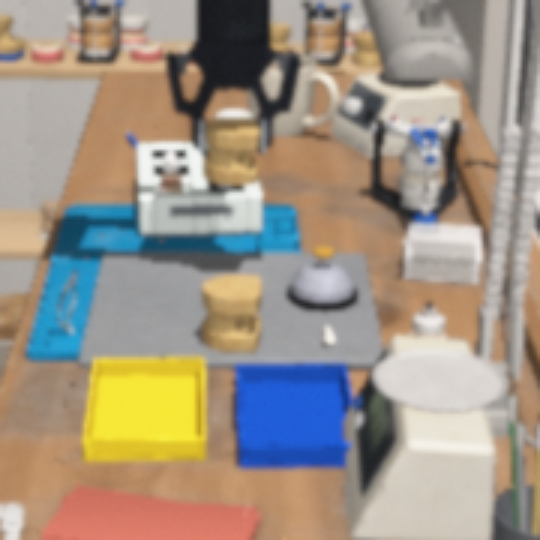

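Cast 1 is held upright at (232,150), and the scale at the right rises behind the blue box. Carrying cast 1 to the right half of the blue box.

Call:
{"op": "servo_tool", "data": {
  "deltas": [
    [[0,0.0,-0.04,0,-1],[0,0.0,-0.045,0,-1],[0,0.005,-0.045,0,-1],[0,0.01,-0.045,0,0],[0,0.01,-0.045,0,0],[0,0.01,-0.045,0,0],[0,0.01,-0.045,0,0],[0,0.001,-0.034,0,0]]
  ]
}}

```text
time: 23.0
tool_pos: [0.5662, -0.3316, 0.1516]
tool_rot: [-0.002, 0.695, 0.719, -0.0]
contact_force: [-0.8, 0.2, -2.5]
gripper_width: 0.639
grasp_force: 64.1
```

Call:
{"op": "servo_tool", "data": {
  "deltas": [
    [[0,0,0,0,0],[0,0,0,0,0],[0,0,0,-0.02,0],[0,0,0,-0.02,0],[0,0,0,-0.015,0],[0,0,0,0,0],[0,0,0,0,0],[0,0,0,0,0]]
  ]
}}

```text
time: 23.8
tool_pos: [0.5675, -0.3296, 0.1008]
tool_rot: [0.001, 0.694, 0.72, 0.0]
contact_force: [0.6, -0.0, -1.9]
gripper_width: 0.638
grasp_force: 64.1
```

Call:
{"op": "servo_tool", "data": {
  "deltas": [
    [[0,-0.001,0,-0.02,0],[0,0,0,-0.015,0],[0,0,0,-0.01,0],[0,0,0,-0.005,0],[0,0,0,-0.003,0],[0,0,0,-0.002,0],[0,0,0,0,0],[0,0,0,0,0]]
  ]
}}

```text
time: 24.6
tool_pos: [0.5661, -0.3298, 0.0451]
tool_rot: [0.0, 0.694, 0.72, 0.0]
contact_force: [0.2, 0.6, -2.3]
gripper_width: 0.636
grasp_force: 64.1
```

Call:
{"op": "servo_tool", "data": {
  "deltas": [
    [[0,0,0,-0.001,0],[0,0,0,-0.001,0],[0,0,0,-0.001,0],[0,0,0,-0.001,0],[0,0,0,0,0],[0,0,0,0,0],[0,0,0,0,0],[0,0,0,0,0]]
  ]
}}

```text
time: 25.4
tool_pos: [0.5658, -0.3296, 0.0407]
tool_rot: [0.0, 0.694, 0.72, -0.0]
contact_force: [-1.9, 0.9, 1.4]
gripper_width: 0.639
grasp_force: 64.2
```

Call:
{"op": "servo_tool", "data": {
  "deltas": [
    [[85,0,0,0,0],[85,0,0,0,0],[85,0,0,0.01,0],[85,0,0,0.03,0],[85,0,0,0.04,0],[85,0,0,0.035,0],[85,-0.005,0.03,0,-1],[85,-0.01,0.045,0,-1]]
  ]
}}

```text
time: 26.2
tool_pos: [0.5523, -0.2563, 0.1592]
tool_rot: [0.003, 0.708, 0.706, 0.001]
contact_force: [0.7, 1.1, 0.4]
gripper_width: 0.844
grasp_force: 0.0
```

Call:
{"op": "servo_tool", "data": {
  "deltas": [
    [[100,-0.015,0.045,0,-1],[100,-0.015,0.045,0,0],[100,0,0.012,0,0],[100,0,0,0,0],[100,0,0,0,0],[100,0,0,0,0],[100,0,0,0,0],[100,0,0,0,0]]
  ]
}}

```text
time: 27.0
tool_pos: [0.521, -0.1535, 0.1554]
tool_rot: [-0.0, 0.713, 0.701, -0.0]
contact_force: [-0.8, -0.2, -0.2]
gripper_width: 0.998
grasp_force: 0.0
```

```bash
python3 - <<'E'
from h import *
f=grab_frame("top"); save(f,"t8.png"); w=world(f); m=(w[...,2]>.05)&(w[...,2]<.08)&(w[...,1]<-.23)&(w[...,1]>-.38)&(w[...,0]<.615)&(w[...,0]>.5)
comps(w,m,"castinbox",3)
s,f,w=wrist("w8.png"); x,y,z=w[...,0],w[...,1],w[...,2]
print(s["tool_pos"],s["tool_rot"],s["gripper_width"])
g=(x>.38)&(x<.66)&(y>-.2)&(y<.08)
comps(w,g&(z>.058)&(z<.075),"cast")
comps(w,g&(z>.014)&(z<.025),"crown")
E
```

```text
[ 0.52088085 -0.15330648  0.1553526 ] [-1.10284364e-04  7.13392325e-01  7.00764849e-01 -6.22770742e-05] 1.002286962745965
cast [378.  70.] 737 mean [ 0.6122 -0.053   0.0617] rect [612.8 -52.9] [21.1 20.9] 59.0 zmax 0.064
cast [260. 199.] 3918 mean [ 0.524  -0.1512  0.0642] rect [ 522.  -152.6] [59.4 55.5] 88.1 zmax 0.067
crown [339.  79.] 952 mean [ 0.5964 -0.056   0.0187] rect [609.5 -53.9] [64.7 71.2] 13.9 zmax 0.025
crown [250.  96.] 357 mean [ 0.5168 -0.0679  0.0181] rect [517.2 -66.4] [35.4  9.9] 75.7 zmax 0.021
crown [262. 158.] 93 mean [ 0.5268 -0.1239  0.021 ] rect [ 525.1 -125.1] [42.3  6.2] 2.4 zmax 0.025
crown [350. 185.] 279 mean [ 0.6134 -0.153   0.0181] rect [ 613.2 -152.6] [ 9.5 36.1] 7.4 zmax 0.021
```

Call:
{"op": "servo_tool", "data": {
  "deltas": [
    [[100,0.001,0.001,-0.015,-1],[100,0,0,-0.035,0],[100,0,0,-0.03,0],[100,0,0,-0.02,0],[100,0,0,-0.01,0],[100,0,0,0,0],[0,0,0,0,0],[0,0,0,0,0]]
  ]
}}

```text
time: 27.9
tool_pos: [0.5229, -0.152, 0.047]
tool_rot: [0.001, 0.719, 0.695, 0.0]
contact_force: [-1.9, -0.3, 1.7]
gripper_width: 0.691
grasp_force: 1.0
```

Call:
{"op": "servo_tool", "data": {
  "deltas": [
    [[0,0,0,0,0],[0,0,0,0,0],[0,0,0,0.02,0],[0,0,0,0.04,0],[0,0,0,0.04,0],[0,0,0,0.01,0],[0,0,0,0,0],[0,0,0,0,0]]
  ]
}}

```text
time: 28.7
tool_pos: [0.5207, -0.1511, 0.1535]
tool_rot: [-0.001, 0.719, 0.695, -0.001]
contact_force: [-0.3, -0.1, -2.5]
gripper_width: 0.644
grasp_force: 64.1
```

```bash
python3 - <<'E'
from h import *
f=grab_frame("top"); save(f,"t9.png"); w=world(f); m=(w[...,2]>.05)&(w[...,2]<.08)&(w[...,1]<-.23)&(w[...,1]>-.38)&(w[...,0]<.615)&(w[...,0]>.5)
comps(w,m,"castinbox",3)
s,f,w=wrist("w9.png");x,y,z=w[...,0],w[...,1],w[...,2]
g=(x>.5)&(x<.63)&(y<-.2)&(y>-.4)
comps(w,g&(z>.05)&(z<.075),"castinbox w")
print(s["tool_pos"])
E
```

```text
[ 0.52022087 -0.15086673  0.15267979]
```

Call:
{"op": "servo_tool", "data": {
  "deltas": [
    [[0,0.01,-0.03,0,1],[0,0.015,-0.03,0,1],[0,0.015,-0.03,0,1],[0,0.0055,-0.0225,0,0],[0,0,0,0,0],[0,0,0,-0.025,0],[0,0,0,-0.025,0],[0,0,0,0,0]]
  ]
}}

```text
time: 29.6
tool_pos: [0.5634, -0.2611, 0.0989]
tool_rot: [-0.006, 0.701, 0.714, -0.001]
contact_force: [-1.4, 0.3, -2.6]
gripper_width: 0.636
grasp_force: 64.1
```

Call:
{"op": "servo_tool", "data": {
  "deltas": [
    [[0,0,0,0,0],[0,0,0,0,0],[0,0,0,-0.02,0],[0,0,0,-0.02,0],[0,0,0,-0.01,0],[0,0,0,0,0],[0,0,0,0,0],[0,0,0,0,0]]
  ]
}}

```text
time: 30.4
tool_pos: [0.5683, -0.2646, 0.0572]
tool_rot: [0.001, 0.701, 0.714, 0.0]
contact_force: [0.6, -0.8, -2.3]
gripper_width: 0.64
grasp_force: 64.1
```

Call:
{"op": "servo_tool", "data": {
  "deltas": [
    [[0,-0.001,0.001,-0.003,0],[0,0,0,-0.003,0],[0,0,0,-0.003,0],[0,0,0,-0.002,0],[0,0,0,-0.001,0],[0,0,0,-0.001,0],[0,0,0,0,0],[0,0,0,0,0]]
  ]
}}

```text
time: 31.2
tool_pos: [0.5664, -0.2631, 0.0426]
tool_rot: [0.0, 0.701, 0.714, 0.0]
contact_force: [-0.1, 0.0, -2.6]
gripper_width: 0.638
grasp_force: 64.2
```

Release, back off, and move over the crowns.

Call:
{"op": "servo_tool", "data": {
  "deltas": [
    [[0,0,0,-0.001,0],[85,0,0,0,0],[85,0,0,0,0],[85,0,0,0.01,0],[85,0,0,0.03,0],[85,0,0,0.04,0],[85,0,0,0.03,0],[60,-0.01,0.03,0,0]]
  ]
}}

```text
time: 32.0
tool_pos: [0.5604, -0.2371, 0.16]
tool_rot: [0.007, 0.702, 0.713, 0.002]
contact_force: [0.6, 0.8, 1.6]
gripper_width: 0.695
grasp_force: 0.0
```

Call:
{"op": "servo_tool", "data": {
  "deltas": [
    [[60,-0.01,0.045,0,-2],[60,-0.01,0.045,0,-3],[60,-0.01,0.045,0,-3],[60,-0.01,0.03,0,-3],[60,0,0,0,-2],[60,0,0,0,0],[60,0,0,0,0],[60,0,0,0,0]]
  ]
}}

```text
time: 32.8
tool_pos: [0.5166, -0.0687, 0.152]
tool_rot: [0.0, 0.777, 0.629, 0.0]
contact_force: [0.8, -0.9, -0.3]
gripper_width: 0.597
grasp_force: 0.0
```

```bash
python3 - <<'E'
from h import *
f=grab_frame("top"); save(f,"t10.png"); w=world(f); m=(w[...,2]>.045)&(w[...,2]<.08)&(w[...,1]<-.22)&(w[...,1]>-.38)&(w[...,0]<.615)&(w[...,0]>.5)
comps(w,m,"castinbox",3)
s,f,w=wrist("w10.png"); x,y,z=w[...,0],w[...,1],w[...,2]
print(s["tool_pos"],s["tool_rot"],s["gripper_width"])
g=(x>.38)&(x<.66)&(y>-.2)&(y<.08)
comps(w,g&(z>.014)&(z<.025),"crown")
E
```

```text
castinbox [390. 197.] 857 mean [ 0.5664 -0.2932  0.056 ] rect [ 564.1 -294.7] [ 55.8 125.8] 0.9 zmax 0.063
[ 0.51657389 -0.06873097  0.15182728] [2.03683413e-04 7.77135826e-01 6.29332862e-01 1.24422764e-04] 0.5983114601955047
crown [336. 142.] 797 mean [ 0.599  -0.0411  0.0187] rect [609.2 -49.8] [71.2 61.7] 52.4 zmax 0.025
crown [256. 186.] 278 mean [ 0.517  -0.0672  0.0181] rect [517.3 -66.3] [36.  9.] 77.7 zmax 0.021
crown [363. 244.] 234 mean [ 0.6136 -0.1524  0.0182] rect [ 614.6 -151.9] [ 9.6 36. ] 3.1 zmax 0.021
```

View pics/t10.png

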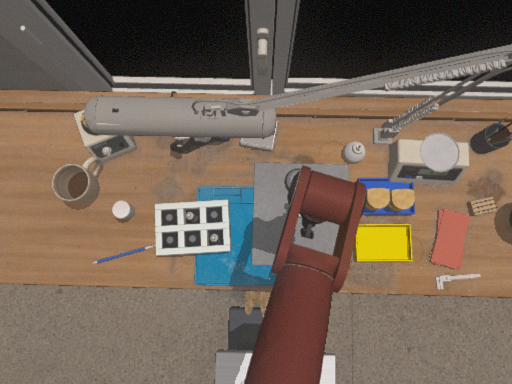

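Both casts stand in the blue box at (377,198) and (402,199), and the bottles are in their cells at (190,215) and (214,237). Grasping crown 1.

Call:
{"op": "servo_tool", "data": {
  "deltas": [
    [[60,0.0005,0.0025,-0.03,0],[60,0,0,-0.035,0],[60,0,0,-0.03,0],[60,0,0,-0.02,0],[60,0,0,-0.007,0],[60,0,0,0,0],[60,0,0,0,0],[60,0,0,0,0]]
  ]
}}

```text
time: 33.7
tool_pos: [0.5181, -0.066, 0.0312]
tool_rot: [0.001, 0.777, 0.63, 0.001]
contact_force: [0.1, -0.1, -0.0]
gripper_width: 0.599
grasp_force: 0.0
```

Call:
{"op": "servo_tool", "data": {
  "deltas": [
    [[60,0,0,-0.003,0],[60,0,0,-0.001,0],[60,0,0,0,0],[0,0,0,0,0],[0,0,0,0,0],[0,0,0,0,0],[0,0,0,0,0],[0,0,0,0,0]]
  ]
}}

```text
time: 34.5
tool_pos: [0.517, -0.0656, 0.0257]
tool_rot: [0.0, 0.777, 0.63, 0.0]
contact_force: [-0.4, 0.1, 1.8]
gripper_width: 0.09
grasp_force: 60.9
```

Call:
{"op": "servo_tool", "data": {
  "deltas": [
    [[0,0,0,0.03,0],[0,0,0,0.04,0],[0,-0.01,-0.03,0.01,3],[0,-0.015,-0.04,0,3],[0,-0.015,-0.04,0,3],[0,-0.015,-0.04,0,3],[0,-0.013,-0.04,0,0],[0,0,0,0,0]]
  ]
}}

```text
time: 35.3
tool_pos: [0.4475, -0.2594, 0.1058]
tool_rot: [0.001, 0.709, 0.705, -0.001]
contact_force: [1.2, 0.5, 0.6]
gripper_width: 0.091
grasp_force: 60.8
```

Call:
{"op": "servo_tool", "data": {
  "deltas": [
    [[0,0,0,0,0],[0,0,0,0,0],[0,0,0,-0.03,0],[0,0,0,-0.03,0],[0,0,0,-0.01,0],[0,0,0,0,0],[0,0,0,0,0],[0,0,0,0,0]]
  ]
}}

```text
time: 36.1
tool_pos: [0.45, -0.2561, 0.0372]
tool_rot: [0.002, 0.707, 0.708, 0.0]
contact_force: [0.6, 0.0, 1.0]
gripper_width: 0.09
grasp_force: 60.8
```

Call:
{"op": "servo_tool", "data": {
  "deltas": [
    [[0,0,0,-0.008,0],[0,0,0,-0.004,0],[0,0,0,0,0],[0,0,0,0,0],[40,0,0,0,0],[40,0,0,0,0],[40,0,0,0,0],[40,0,0,0.03,0]]
  ]
}}

```text
time: 36.9
tool_pos: [0.4458, -0.2534, 0.0497]
tool_rot: [-0.005, 0.707, 0.707, -0.001]
contact_force: [-1.0, 0.7, -0.1]
gripper_width: 0.399
grasp_force: 0.0
```

Call:
{"op": "servo_tool", "data": {
  "deltas": [
    [[60,0,0,0.04,0],[60,0,0,0.04,0],[60,0.025,0.015,0.02,0],[60,0.035,0.02,0,0],[60,0.035,0.025,0,3],[60,0.035,0.02,0,3],[60,0.03,0.02,0,0],[60,0,0,0,0]]
  ]
}}

```text
time: 37.7
tool_pos: [0.6115, -0.1532, 0.1536]
tool_rot: [0.0, 0.667, 0.745, 0.001]
contact_force: [0.1, -0.5, -0.6]
gripper_width: 0.6
grasp_force: 0.0
```

Call:
{"op": "servo_tool", "data": {
  "deltas": [
    [[60,0,0,0,0],[60,0,0,0,0],[60,0,0,0,0],[60,0,0,0,0],[60,0,0,0,0],[60,0,0,0,0],[60,0,0,0,0],[60,0,0,0,0]]
  ]
}}

```text
time: 38.5
tool_pos: [0.6088, -0.1556, 0.1535]
tool_rot: [0.0, 0.669, 0.743, 0.0]
contact_force: [-0.5, 0.5, 0.4]
gripper_width: 0.601
grasp_force: 0.0
```

```bash
python3 - <<'E'
from h import *
f=grab_frame("top"); save(f,"t11.png"); w=world(f); x,y,z=w[...,0],w[...,1],w[...,2]
m=(z>.008)&(z<.03)&(y<-.22)&(y>-.35)&(x<.49)&(x>.41)
comps(w,m,"crowninbox",3)
s,f,w=wrist("w11.png"); x,y,z=w[...,0],w[...,1],w[...,2]
print(s["tool_pos"],s["tool_rot"],s["gripper_width"])
g=(x>.38)&(x<.66)&(y>-.2)&(y<.08)
comps(w,g&(z>.014)&(z<.025),"crown")
E
```

```text
crowninbox [377. 242.] 3 mean [ 0.4495 -0.2708  0.0097] rect [ 449.6 -270.6] [0.9 5.4] 87.4 zmax 0.012
[ 0.60877706 -0.15555292  0.1534953 ] [1.72771502e-05 6.68878290e-01 7.43371934e-01 2.54784919e-05] 0.6032210782182609
crown [271.  79.] 951 mean [ 0.6112 -0.0561  0.0183] rect [613.2 -53.2] [70.9 71. ] 36.8 zmax 0.025
crown [263. 186.] 269 mean [ 0.6144 -0.1534  0.0182] rect [ 614.2 -152.4] [ 9.1 35.4] 6.2 zmax 0.021
```

Call:
{"op": "servo_tool", "data": {
  "deltas": [
    [[60,0.0055,0.003,-0.03,0],[60,0,0,-0.035,0],[60,0,0,-0.03,0],[60,0,0,-0.02,0],[60,0,0,-0.007,0],[60,0,0,0,0],[60,0,0,0,0],[60,0,0,0,0]]
  ]
}}

```text
time: 39.4
tool_pos: [0.6156, -0.153, 0.0335]
tool_rot: [0.002, 0.669, 0.743, 0.001]
contact_force: [0.9, -0.3, 0.6]
gripper_width: 0.593
grasp_force: 0.0
```

Call:
{"op": "servo_tool", "data": {
  "deltas": [
    [[60,-0.001,0.0,-0.004,0],[60,0,0,-0.001,0],[60,0,0,0,0],[60,0,0,0,0],[0,0,0,0,0],[0,0,0,0,0],[0,0,0,0,0],[0,0,0,0,0]]
  ]
}}

```text
time: 40.2
tool_pos: [0.6135, -0.1526, 0.0267]
tool_rot: [0.0, 0.669, 0.743, 0.0]
contact_force: [0.5, 0.1, 0.1]
gripper_width: 0.091
grasp_force: 60.4
```

Call:
{"op": "servo_tool", "data": {
  "deltas": [
    [[0,0,0,0.03,0],[0,0,0,0.04,0],[0,0,0,0.02,0],[0,-0.025,-0.015,0,0],[0,-0.035,-0.03,0,-3],[0,-0.035,-0.035,0,-3],[0,-0.035,-0.04,0,0],[0,-0.035,-0.04,0,0]]
  ]
}}

```text
time: 41.0
tool_pos: [0.451, -0.3087, 0.1165]
tool_rot: [0.0, 0.707, 0.708, 0.0]
contact_force: [0.4, -0.8, 0.7]
gripper_width: 0.091
grasp_force: 60.4
```

Call:
{"op": "servo_tool", "data": {
  "deltas": [
    [[0,0,0,0,0],[0,0,0,0,0],[0,0,0,-0.02,0],[0,0,0,-0.02,0],[0,0,0,-0.02,0],[0,0,0,0,0],[0,0,0,0,0],[0,0,0,0,0]]
  ]
}}

```text
time: 41.8
tool_pos: [0.4537, -0.3079, 0.0578]
tool_rot: [0.001, 0.706, 0.708, 0.0]
contact_force: [-0.6, 0.5, -0.4]
gripper_width: 0.09
grasp_force: 60.4
```

Call:
{"op": "servo_tool", "data": {
  "deltas": [
    [[0,-0.004,-0.01,-0.015,0],[0,0,0,-0.012,0],[0,0,0,-0.005,0],[0,0,0,0,0],[0,0,0,0,0],[40,0,0,0,0],[40,0,0,0,0],[40,0,0,0,0]]
  ]
}}

```text
time: 42.6
tool_pos: [0.4487, -0.318, 0.0249]
tool_rot: [0.0, 0.707, 0.707, 0.0]
contact_force: [0.3, -0.1, 0.8]
gripper_width: 0.403
grasp_force: 0.0
```

Call:
{"op": "servo_tool", "data": {
  "deltas": [
    [[40,0,0,0.03,0],[40,0,0,0.04,0],[0,0,0,0.04,0],[0,0.01,0.03,0.01,0],[0,0.025,0.04,0,0],[0,0.03,0.045,0,0],[0,0.03,0.045,0,0],[0,0.03,0.045,0,0]]
  ]
}}

```text
time: 43.4
tool_pos: [0.5676, -0.1213, 0.145]
tool_rot: [0.001, 0.707, 0.707, 0.0]
contact_force: [0.9, -0.1, 0.0]
gripper_width: 0.001
grasp_force: 0.0
```

Call:
{"op": "servo_tool", "data": {
  "deltas": [
    [[0,0.025,0.04,0,0],[0,0.015,0.02,0,0],[0,0,0,0,0],[0,0,0,0,0],[0,0,0,0,0],[0,0,0,0,0],[0,0,0,0,0],[0,0,0,0,0]]
  ]
}}

```text
time: 44.2
tool_pos: [0.6064, -0.0637, 0.1445]
tool_rot: [0.0, 0.707, 0.707, 0.0]
contact_force: [0.8, 0.6, -0.0]
gripper_width: -0.002
grasp_force: 0.0
```

```bash
python3 - <<'E'
from h import *
f=grab_frame("top"); w=world(f); x,y,z=w[...,0],w[...,1],w[...,2]
cv2.imwrite("pics/t12.png",cv2.resize(f["pixels"][140:280,145:425],None,fx=2.8,fy=2.8)[...,::-1])
comps(w,(z>.045)&(z<.08)&(y<-.22)&(y>-.38)&(x<.615)&(x>.5),"cast")
comps(w,(z>.06)&(z<.12)&(y>.13)&(y<.33)&(x<.56)&(x>.4),"bottle")
comps(w,(z>.008)&(z<.03)&(y<-.22)&(y>-.35)&(x<.49)&(x>.41),"crown",3)
s=manip.state(); print(s["tool_pos"],s["tool_rot"],s["gripper_width"])
E
```

```text
cast [390. 197.] 861 mean [ 0.5664 -0.2932  0.056 ] rect [ 564.3 -294.1] [ 56.  125.5] 0.8 zmax 0.063
bottle [190. 216.] 66 mean [0.5031 0.2299 0.0767] rect [503.3 230.6] [19.3 24.4] 21.8 zmax 0.096
bottle [214. 237.] 69 mean [0.449  0.1647 0.076 ] rect [448.4 166.3] [20.8 23.6] 57.1 zmax 0.094
crown [386. 233.] 3 mean [ 0.4736 -0.2963  0.0103] rect [ 473.3 -296.8] [2.7 2.5] 4.8 zmax 0.011
crown [393. 233.] 30 mean [ 0.4741 -0.3145  0.0108] rect [ 472.4 -315.9] [10.8 24.1] 1.1 zmax 0.015
crown [371. 242.] 33 mean [ 0.4485 -0.2548  0.011 ] rect [ 447.8 -253.8] [ 8.1 31.8] 1.0 zmax 0.019
[ 0.60642561 -0.06352971  0.14452575] [ 2.74075182e-05  7.07160652e-01  7.07052906e-01 -3.07957770e-07] 0.0012371335227207587
```

View pics/t12.png

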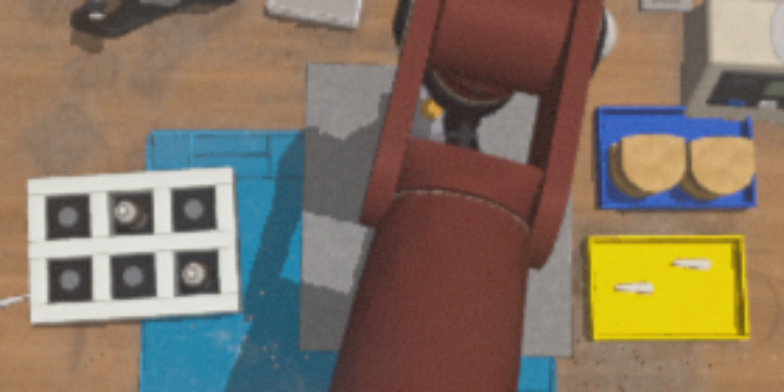

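Everything is put away. One crown was knocked to (692,265) in the crop but is still well inside the yellow box. Now the bell.

Call:
{"op": "servo_tool", "data": {
  "deltas": [
    [[0,0.006,0.0105,-0.015,0],[0,0,0,-0.02,0],[0,0,0,-0.02,0],[0,0,0,0,0],[0,0,0,0,0],[0,0,0,0,0],[0,0,0,0,0],[0,0,0,0,0]]
  ]
}}

```text
time: 45.05
tool_pos: [0.6133, -0.0526, 0.0906]
tool_rot: [0.001, 0.707, 0.707, 0.001]
contact_force: [0.7, 0.3, -0.4]
gripper_width: 0.001
grasp_force: 0.0
```

Call:
{"op": "servo_tool", "data": {
  "deltas": [
    [[0,0,0,-0.005,0],[0,0,0,-0.005,0],[0,0,0,-0.004,0],[0,0,0,-0.003,0],[0,0,0,-0.003,0],[0,0,0,0,0],[0,0,0,0,0],[0,0,0,0,0]]
  ]
}}

```text
time: 45.85
tool_pos: [0.6125, -0.0525, 0.0696]
tool_rot: [-0.0, 0.707, 0.707, -0.0]
contact_force: [-2.5, 0.5, 3.7]
gripper_width: 0.001
grasp_force: 1.5
```

Call:
{"op": "servo_tool", "data": {
  "deltas": [
    [[0,0,0,-0.001,0],[0,0,0,-0.001,0],[0,0,0,-0.001,0],[0,0,0,0,0],[0,0,0,0,0],[0,0,0,0,0],[0,0,0,0,0],[0,0,0,0,0]]
  ]
}}

```text
time: 46.65
tool_pos: [0.6127, -0.0525, 0.068]
tool_rot: [-0.0, 0.707, 0.707, -0.0]
contact_force: [-6.0, 0.7, 10.7]
gripper_width: -0.0
grasp_force: 5.1
```

The stop is felt: 10.7 N at 8 mm. Lifting clear and checking once more.

Call:
{"op": "servo_tool", "data": {
  "deltas": [
    [[0,0,0,0.01,0],[0,0,0,0.02,0],[0,0,0,0.04,0],[0,-0.03,0,0.04,0],[0,-0.04,0,0.02,0],[0,-0.04,0,0,0],[0,0,0,0,0],[0,0,0,0,0]]
  ]
}}

```text
time: 47.45
tool_pos: [0.5024, -0.0525, 0.1964]
tool_rot: [0.001, 0.707, 0.707, 0.0]
contact_force: [-0.0, -0.6, 0.3]
gripper_width: 0.0
grasp_force: 0.0
```

```bash
python3 - <<'E'
from h import *
f=grab_frame("top"); w=world(f); x,y,z=w[...,0],w[...,1],w[...,2]
comps(w,(z>.045)&(z<.08)&(y<-.22)&(y>-.38)&(x<.615)&(x>.5),"cast")
comps(w,(z>.06)&(z<.12)&(y>.13)&(y<.33)&(x<.56)&(x>.4),"bottle")
comps(w,(z>.008)&(z<.03)&(y<-.22)&(y>-.35)&(x<.49)&(x>.41),"crown",3)
s,f,w=wrist(); x,y,z=w[...,0],w[...,1],w[...,2]
comps(w,(z>.045)&(z<.08)&(abs(y+.053)<.03)&(abs(x-.612)<.03),"plunger")
print(s["tool_pos"],s["contact_force"])
E
```

```text
cast [390. 197.] 860 mean [ 0.5664 -0.293   0.0561] rect [ 564.  -294.6] [ 56.1 124.3] 1.2 zmax 0.064
bottle [190. 216.] 64 mean [0.5035 0.2305 0.0766] rect [505.  231.5] [23.7 18.8] 3.7 zmax 0.093
bottle [214. 237.] 64 mean [0.4488 0.1656 0.0775] rect [449.7 167.9] [22.3 20.2] 46.7 zmax 0.094
crown [393. 233.] 38 mean [ 0.4742 -0.3129  0.011 ] rect [ 473.6 -310. ] [ 8.3 36.4] 0.9 zmax 0.015
crown [371. 242.] 34 mean [ 0.4488 -0.2552  0.0113] rect [ 447.8 -254.1] [ 8.1 32.8] 1.4 zmax 0.017
plunger [367. 187.] 380 mean [ 0.6123 -0.0521  0.0615] rect [612.9 -52.5] [21.1 20.9] 52.0 zmax 0.064
[ 0.50315945 -0.05256152  0.19660491] [-0.16058158 -1.39222476 -0.05357927]
```

```bash
python3 -c "
from plant import manip
print(manip.job_done())"
```

```text
the job is handed in; nothing more can be done
None
```

The job is handed in at about 48 s, verdict not shown: cells 1 and 5 felt empty and each holds a sunk bottle, both casts stand in the blue box, both crowns lie in the yellow box, the bell was pressed to its stop and came back up, and the jar was not approached.

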